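# Set out the round sweet tins on two saucers

## Task

Guests are coming: in the middle of each saucer stand the large round tin of the saucer's own colour, and centre the small round tin of that colour on top of it, all upright and let go. Leave the square tins on the tray, and the toothpick holder and the canister, where they are.

Things in the scene. Friction and masses are not known exactly. Their poses are not given: they have to be found in the camera images.
- big_red_center (a point): large round red sweet tin, closed, upright: a plain cylinder 56 mm in diameter and 44 mm high with a flat top (a thin brass circle on it and a brass line round it). It starts on the aluminium tray. Point: its centre, 22 mm above its underside; z points up. Floor of the tray: 3 mm above the table; tray rim: 12 mm above the table; the six tins stand about 95 mm apart (centres), in two rows.
- big_blue_center (a point): large round blue sweet tin, closed, upright: a plain cylinder 56 mm in diameter and 44 mm high with a flat top (a thin brass circle on it and a brass line round it). It starts on the aluminium tray. Point: its centre, 22 mm above its underside; z points up. Floor of the tray: 3 mm above the table; tray rim: 12 mm above the table; the six tins stand about 95 mm apart (centres), in two rows.
- small_red_center (a point): small round red sweet tin, closed, upright: a plain cylinder 40 mm in diameter and 36 mm high with a flat top (a thin brass circle on it and a brass line round it). It starts on the aluminium tray. Point: its centre, 18 mm above its underside; z points up.
- small_blue_center (a point): small round blue sweet tin, closed, upright: a plain cylinder 40 mm in diameter and 36 mm high with a flat top (a thin brass circle on it and a brass line round it). It starts on the aluminium tray. Point: its centre, 18 mm above its underside; z points up.
- square_red_center (a point): square red sweet tin, 50 x 50 x 44 mm high, flat brass-lined top, starts on the aluminium tray and stays there. Point: its centre, 22 mm above its underside; x and y run along its sides, z up.
- square_blue_center (a point): square blue sweet tin, 50 x 50 x 44 mm high, flat brass-lined top, starts on the aluminium tray and stays there. Point: its centre, 22 mm above its underside; x and y run along its sides, z up.
- saucer_red_well (a point): red glazed saucer, loose on the table, empty at the start: 144 mm across, with a flat white middle (the well, about 104 mm across, 6 mm above the table) and a rim that rises outward to 14 mm above the table. Point: centre of the well's upper face; z up.
- saucer_blue_well (a point): blue glazed saucer, loose on the table, empty at the start: 144 mm across, with a flat white middle (the well, about 104 mm across, 6 mm above the table) and a rim that rises outward to 14 mm above the table. Point: centre of the well's upper face; z up.
- toothpick_holder: bamboo toothpick holder, 42 mm in diameter, 69 mm high with its picks, loose on the table, to be left alone. Origin: centre of its underside; z up.
- canister: white plastic canister with a green press-button lid, 94 mm in diameter, 121 mm high, loose on the table, to be left alone. Origin: centre of its underside; z up.
Not all that is in view belongs to the job. What is shaped like the part that bears small_blue_center but green is not meant. Leave any orange or purple look-alike of the part that bears big_red_center alone.

How it is judged (in metres and radians):
At the end, for the whole second after the job is handed in: On each saucer the large round tin of its colour stands upright within 15 mm of the middle, with the small one of that colour upright on it within 12 mm of its axis (tilts under 0.1 rad); all at rest and released; square tins, toothpick holder and canister within 30 mm of their starts (horizontal distance between big_red_center and saucer_red_well below 0.015 m and z of big_red_center in the frame of saucer_red_well between 0.018 and 0.026 m and horizontal distance between small_red_center and big_red_center below 0.012 m and z of small_red_center in the frame of big_red_center between 0.036 and 0.044 m and angle between each of big_red_center, small_red_center, saucer_red_well, big_blue_center, small_blue_center, saucer_blue_well's own z axis and vertical below 0.1 rad and linear speed of each of big_red, small_red, saucer_red, big_blue, small_blue, saucer_blue below 0.02 m/s and distance of each of square_red_center, square_blue_center, toothpick_holder, canister from where it was at the start of the episode below 0.03 m and horizontal distance between big_blue_center and saucer_blue_well below 0.015 m and z of big_blue_center in the frame of saucer_blue_well between 0.018 and 0.026 m and horizontal distance between small_blue_center and big_blue_center below 0.012 m and z of small_blue_center in the frame of big_blue_center between 0.036 and 0.044 m); the robot touches nothing.
It fails at once if the square red tin is moved more than 30 mm from where it stood (distance of square_red_center from where it was at the start of the episode above 0.03 m).
It fails at once if the square blue tin is moved more than 30 mm from where it stood (distance of square_blue_center from where it was at the start of the episode above 0.03 m).
It fails at once if the toothpick holder is moved more than 30 mm from where it stood (distance of toothpick_holder from where it was at the start of the episode above 0.03 m).
It fails at once if the canister is moved more than 30 mm from where it stood (distance of canister from where it was at the start of the episode above 0.03 m).
It also fails if it takes over 112 s, if anything falls off the work surface, if the arm or the gripper's body presses on something with over 40 N, if the wrist force passes 120 N, or if a joint passes its speed limit or range.

## Robot

A 7-joint arm with a two-finger parallel gripper is mounted at the origin on the work surface. World frame = base frame: x ahead of the robot, y to its left, z up, the work surface at z = 0. Lengths are in m, angles in degrees, forces in N, time in s.
With the tool pointing down it reaches from about 0.425 to 0.875 m from the base axis. Payload 4.7 kg.
Tool frame: the origin (TCP) lies at the very end of the fingers, on their centre line; the grasp point (between the pads) lies 19 mm behind it; y points along the fingers, z is the direction in which the jaws open and shut, and the axes are right-handed (so a half turn about y gives the same grasp; the last joint's range is limited). The gripper opens to 87 mm and grips with 3 to 60 N. Pads are 19 mm wide; open, the fingers measure 117 mm over their backs; the gripper's body (75 mm by 190 mm) begins 51 mm behind the grasp point.
Start: joints at [-74.536, 18.392, -4.016, 83.108, 1.295, 78.541, -3.26], TCP at [0.164, 0.629, 0.223] pointing down, gripper open.
Joint ranges: [-163.93, 163.93], [-17.29, 119.83], [-79.2, 71.16], [3.27, 140.29], [-89.18, 269.18], [5.43, 117.66], [-154.24, 154.24]. Speed limits (degrees/s): [147.25, 147.25, 180, 180, 180, 180, 180].

## Interface

Orientations are given as [roll, pitch, yaw] about the fixed x, y, z axes, in that order (R = Rz(yaw) Ry(pitch) Rx(roll)).
In Python, from cell import env gives the robot as it stands.
- The arm moves only by the shell command python3 -m pendant 'ROWS' [FORCE]. ROWS is JSON, one flat list of numbers, 7 for each row, row after row: the shift along the world's x, y, z in units of 40 mm (1.0 is 40 mm), then the turn, a rotation vector about the world's x, y, z in units of 10 degrees (1.0 is 10 degrees), then the finger opening in mm, from 0 to 87. In form: [x, y, z, wx, wy, wz, jaw, x, y, z, wx, wy, wz, jaw, ...]. A call has 1 to 10 rows; each row shifts and turns the commanded pose from where the row before left it; what a row does not reach is not made up. A row lasts 1/8 s, in which the tool goes at most 62.5 mm and 10.7 degrees, less where a joint would pass 70% of its speed; a pose out of reach is approached as far as the arm can. A call is refused whole if a number of a shift passes 1 or a number of a turn 1, either way. A call with a gripper value outside its range is refused whole. The fingers move at their own pace and stop on an object; FORCE is the grip in N (left out, the last holds). Time passes only in rows, so rows that do not move let the fingers close. It gives the time, the measured TCP pose, the force and the opening at its end, in the units of the state.
- env.get_obs(): the state, without advancing time (a new reading comes with each control period).
- env.read_camera(name): name is "scene" or "top" or "wrist"; returns a dict with "image" (400x640x3 uint8, red, green, blue), "fx", "fy", "cx", "cy" (pixels), "cam_to_world" (4x4, takes a point from camera to world coordinates). Camera axes: x right, y up, looking along -z (the intrinsics and any distortion apply to the point x, -y, -z); pixel columns grow to the right and rows downward; lengths in m; the calibration is good to about 2 mm. A picture is of the moment at which its call begins. There is no depth.
- env.sign_off(): hands the job in, once; it reports no verdict.
The state is a dict: "time_s": time; "qpos": joint angles; "joint_velocities": joint speeds; "effort": joint torques, N m; "tool_pos": TCP position; "tool_rot": TCP orientation; "force": force on the tool from outside, world axes, zero at the start; "wrist_torque": the same for the moment, N m; "grip_width": finger opening in m.
Only numpy, scipy, OpenCV 4.12 (cv2) and the standard library are available. Lean on these libraries where they do the work, as an engineer would, in place of code of your own. Each camera call takes 0.05 s, during which the arm holds its last target.

## Working session

There is one attempt and no reset: what is moved stays moved. The work goes in short steps, Python scripts to look and compute and a shell command to move; the robot and the scene stay as the last step left them, time stands still between calls to the robot, and variables do not carry over. Pictures are saved under pics/ and viewed, and the job is handed in when it is done.

```bash
mkdir -p pics; ls; python3 - <<'E'
from cell import env
import cv2
print(env.get_obs())
for n in ["scene","top","wrist"]:
    r=env.read_camera(n); cv2.imwrite(f"pics/{n}0.png",r["image"][:,:,::-1]); print(n,[k for k in r],r["fx"],r["fy"],r["cx"],r["cy"],r["cam_to_world"].round(3).tolist())
E
```

```text
pics
{'time_s': 0.0, 'qpos': array([-74.5356365 ,  18.43883015,  -4.01517419,  83.17555207,
         1.29589726,  78.54045959,  -3.2620603 ]), 'joint_velocities': array([ 0.00521917,  0.10610743,  0.06713613, -0.00693774, -0.0467135 ,
        0.10871767, -0.00561133]), 'effort': array([-5.16359778e-04, -4.91289783e+01, -4.03998401e-01, -3.12528992e+01,
       -6.39036717e-02,  4.38574667e-02,  1.94277945e-04]), 'tool_pos': array([0.16438295, 0.62829455, 0.22145838]), 'tool_rot': array([-9.01095491e+01, -6.77646634e-03, -1.46568133e+01]), 'force': array([-0.38201379, -0.39933968, -0.53748455]), 'wrist_torque': array([0.01321151, 0.04015509, 0.05921838]), 'grip_width': 0.08682267147948229}
scene ['image', 'fx', 'fy', 'cx', 'cy', 'cam_to_world'] 509.97808436391483 509.97808436391483 327.55787233069 198.23929324327617 [[-0.416, -0.641, 0.645, 1.333], [0.909, -0.276, 0.312, 0.418], [-0.022, 0.716, 0.698, 0.887], [0.0, 0.0, 0.0, 1.0]]
top ['image', 'fx', 'fy', 'cx', 'cy', 'cam_to_world'] 468.59704275261925 468.59704275261925 322.47133659042686 198.9598916261447 [[0.016, 0.986, -0.164, 0.351], [-1.0, 0.014, -0.012, 0.041], [-0.009, 0.164, 0.986, 1.288], [0.0, 0.0, 0.0, 1.0]]
wrist ['image', 'fx', 'fy', 'cx', 'cy', 'cam_to_world'] 287.813890248556 287.813890248556 317.4374731716531 199.20917906051795 [[0.254, -0.925, -0.284, 0.086], [0.967, 0.243, 0.076, 0.649], [-0.001, -0.294, 0.956, 0.384], [0.0, 0.0, 0.0, 1.0]]
```

View pics/scene0.png

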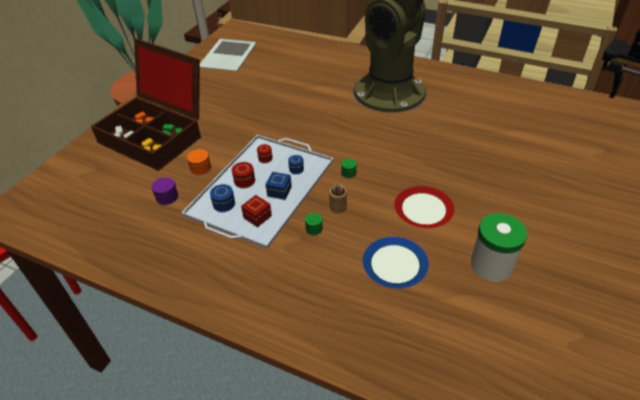

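View pics/top0.png

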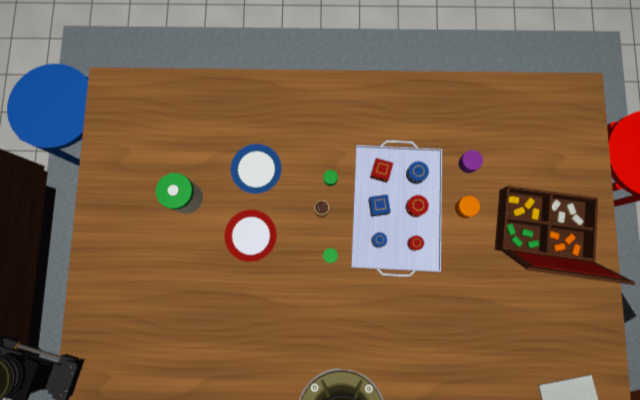

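View pics/wrist0.png

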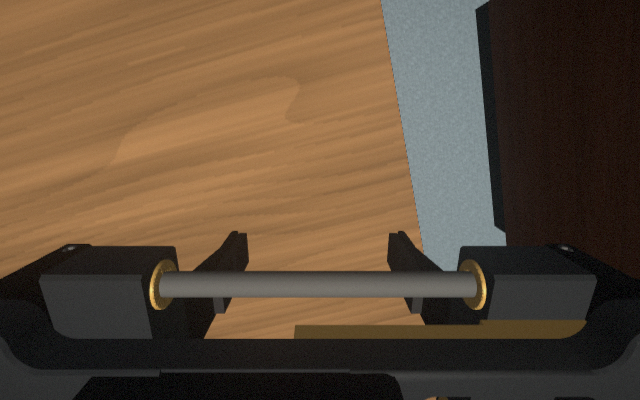

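Top-view candidates:
- **Big red:** the round red tin at (417,206). Possible confusions are orange (469,206), purple (472,161), square red (381,170) and small red (416,243).
- **Big blue:** the round blue tin at (418,172). The confusion is square blue (379,205).
- **Small blue:** (379,240). The confusions are green (331,177) and green (330,255).
- **Small red:** (416,243).

Next is a close crop to check these, and the measurement.

```bash
cat > h.py <<'E'
from cell import env
import cv2, numpy as np
def ray(r,u,v,z):
    M=r["cam_to_world"]; d=M[:3,:3]@np.array([(u-r["cx"])/r["fx"],-(v-r["cy"])/r["fy"],-1]); o=M[:3,3]
    return o+d*(z-o[2])/d[2]
def proj(r,p):
    M=r["cam_to_world"]; c=M[:3,:3].T@(np.array(p)-M[:3,3]); return r["cx"]-r["fx"]*c[0]/c[2], r["cy"]+r["fy"]*c[1]/c[2]
def mask(img,col):
    h=cv2.cvtColor(img,cv2.COLOR_RGB2HSV)
    if col=="red": return cv2.inRange(h,(0,150,50),(5,255,255))|cv2.inRange(h,(172,150,50),(180,255,255))
    if col=="blue": return cv2.inRange(h,(100,100,40),(125,255,255))
    if col=="green": return cv2.inRange(h,(45,100,40),(80,255,255))
def blobs(r,col,amin=60,ws=(0.2,0.95,-0.6,0.6)):
    m=cv2.morphologyEx(mask(r["image"],col),cv2.MORPH_CLOSE,np.ones((5,5)))
    out=[]
    for c in cv2.findContours(m,cv2.RETR_EXTERNAL,cv2.CHAIN_APPROX_NONE)[0]:
        c=cv2.convexHull(c); a=cv2.contourArea(c)
        if a<amin: continue
        M=cv2.moments(c); u,v=M["m10"]/M["m00"],M["m01"]/M["m00"]
        p=ray(r,u,v,.022)
        if ws[0]<p[0]<ws[1] and ws[2]<p[1]<ws[3]: out.append((u,v,a,c))
    return out
E
python3 - <<'E'
from h import *
for n in ["top","scene"]:
    r=env.read_camera(n)
    for col in ["red","blue","green"]:
        for u,v,a,c in blobs(r,col):
            print(n,col,round(u,1),round(v,1),int(a),"z.025",ray(r,u,v,.025)[:2].round(4),"z.012",ray(r,u,v,.012)[:2].round(4), cv2.minAreaRect(c)[2])
    if n=="top":
        cv2.imwrite("pics/crop.png",cv2.resize(r["image"][130:280,220:500,::-1],None,fx=2.8,fy=2.8,interpolation=cv2.INTER_CUBIC))
E
```

```text
top red 565.8 264.5 1108 z.025 [ 0.3942 -0.5932] z.012 [ 0.3946 -0.5997] 7.907163143157959
top red 415.7 242.5 141 z.025 [ 0.4464 -0.1962] z.012 [ 0.4474 -0.1986] 63.43495178222656
top red 250.1 235.3 2048 z.025 [0.4591 0.2501] z.012 [0.4602 0.2522] 45.0
top red 417.0 205.4 306 z.025 [ 0.5474 -0.2014] z.012 [ 0.5495 -0.2039] 90.0
top red 381.2 169.7 312 z.025 [ 0.6457 -0.1046] z.012 [ 0.6487 -0.1061] 15.945395469665527
top blue 379.4 239.3 144 z.025 [ 0.4535 -0.0987] z.012 [ 0.4546 -0.1001] 90.0
top blue 379.3 204.5 326 z.025 [ 0.5483 -0.099 ] z.012 [ 0.5503 -0.1004] 80.53767395019531
top blue 417.4 171.5 322 z.025 [ 0.6417 -0.2041] z.012 [ 0.6447 -0.2066] 90.0
top blue 255.5 168.2 1894 z.025 [0.6452 0.2428] z.012 [0.6482 0.2449] 90.0
top green 330.0 255.0 160 z.025 [0.4096 0.0336] z.012 [0.4102 0.0335] 90.0
top green 522.1 236.4 494 z.025 [ 0.467  -0.4816] z.012 [ 0.4682 -0.487 ] 18.434947967529297
top green 174.1 190.6 1041 z.025 [0.579  0.4642] z.012 [0.5813 0.4686] 90.0
top green 330.1 177.2 162 z.025 [0.6226 0.0361] z.012 [0.6254 0.0361] 45.0
scene red 256.1 210.2 539 z.025 [ 0.
[... 270 characters left out ...]
4338 -0.2037] 90.0
scene blue 395.2 262.1 2551 z.025 [0.658  0.2474] z.012 [0.6478 0.2448] 90.0
scene blue 222.0 197.2 483 z.025 [ 0.6362 -0.2049] z.012 [ 0.6256 -0.2143] 72.89727020263672
scene blue 278.2 184.7 503 z.025 [ 0.5424 -0.1   ] z.012 [ 0.5305 -0.1078] 8.13010311126709
scene blue 295.6 163.7 203 z.025 [ 0.4532 -0.097 ] z.012 [ 0.4399 -0.1047] 90.0
scene green 502.1 232.5 1464 z.025 [0.4827 0.4387] z.012 [0.4699 0.4391] 18.434947967529297
scene green 313.3 223.2 289 z.025 [0.6256 0.0373] z.012 [0.6149 0.0316] 90.0
scene green 348.3 167.6 222 z.025 [0.4138 0.0354] z.012 [0.3999 0.0296] 90.0
scene green 170.7 128.6 149 z.025 [ 0.4562 -0.4949] z.012 [ 0.443  -0.5086] 9.462322235107422
```

View pics/crop.png

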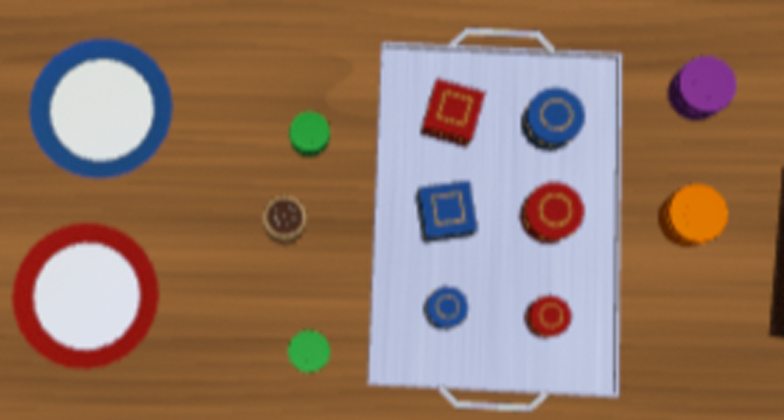

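The crop agrees with the choices. Big round blue is at the upper right of the tray, big red in the middle right, small red at the lower right and small blue at the lower left. The squares, greens, purple and orange are distinct from them. I'm moving towards the tray now.

```bash
python3 -m pendant '[0.84,-0.95,0,0,0,-0.38,68,0.84,-0.95,0,0,0,-0.38,68,0.84,-0.95,0,0,0,-0.38,68,0.84,-0.95,0,0,0,-0.38,68,0.84,-0.95,0,0,0,-0.38,68,0.84,-0.95,0,0,0,-0.38,68,0.84,-0.95,0,0,0,-0.38,68,0.84,-0.95,0,0,0,-0.38,68,0.84,-0.95,0,0,0,-0.38,68,0.84,-0.95,0,0,0,-0.38,68]' 15
```

```text
time_s: 1.5
tool_pos: [0.5014, 0.2476, 0.2227]
tool_rot: [-90.0, 0.0, -52.8]
force: [1.1, 0.8, 0.1]
grip_width: 0.0679
```

```bash
python3 -m pendant '[0.28,-1,0,0,0,-0.37,68,0.28,-1,0,0,0,-0.37,68,0.28,-1,0,0,0,-0.37,68,0.28,-1,0,0,0,-0.37,68,0.28,-1,0,0,0,-0.37,68,0.28,-1,0,0,0,-0.37,68,0.28,-1,0,0,0,-0.37,68,0.28,-1,0,0,0,-0.37,68,0.28,-1,0,0,0,-0.37,68,0.28,-1,0,0,0,-0.37,68]'
```

```text
time_s: 2.75
tool_pos: [0.6128, -0.1522, 0.2226]
tool_rot: [-90.0, 0.0, -89.8]
force: [0.3, 0.2, 0.6]
grip_width: 0.068
```

```bash
cat > w.py <<'E'
import sys
from h import *
# usage: w.py name ; prints blob rays at several heights from wrist
r=env.read_camera("wrist"); cv2.imwrite(f"pics/{sys.argv[1]}.png",r["image"][:,:,::-1])
for col in ["red","blue"]:
    for u,v,a,c in blobs(r,col,800):
        print(col,round(u),round(v),int(a),cv2.boundingRect(c),*[(z,ray(r,u,v,z)[:2].round(4).tolist()) for z in (.021,.025,.046,.070)])
print(env.get_obs()["tool_pos"],r["cam_to_world"][:3,3])
E
python3 w.py w1
```

```text
red 264 217 1288 (243, 197, 43, 40) (0.021, [0.5414, -0.2078]) (0.025, [0.5422, -0.2063]) (0.046, [0.5463, -0.1984]) (0.07, [0.551, -0.1894])
red 344 139 1714 (320, 114, 51, 52) (0.021, [0.6465, -0.105]) (0.025, [0.6462, -0.1046]) (0.046, [0.6442, -0.1027]) (0.07, [0.6419, -0.1005])
blue 338 219 1377 (317, 199, 44, 41) (0.021, [0.6413, -0.2107]) (0.025, [0.641, -0.2091]) (0.046, [0.6393, -0.2011]) (0.07, [0.6374, -0.192])
blue 182 133 851 (165, 117, 34, 33) (0.021, [0.4453, -0.0978]) (0.025, [0.4471, -0.0975]) (0.046, [0.4567, -0.096]) (0.07, [0.4677, -0.0943])
blue 260 134 1827 (235, 110, 49, 49) (0.021, [0.5413, -0.0984]) (0.025, [0.5421, -0.0981]) (0.046, [0.5462, -0.0966]) (0.07, [0.5509, -0.0948])
[ 0.61255926 -0.15980635  0.22262321] [ 0.61231599 -0.07175215  0.38497196]
```

View pics/w1.png

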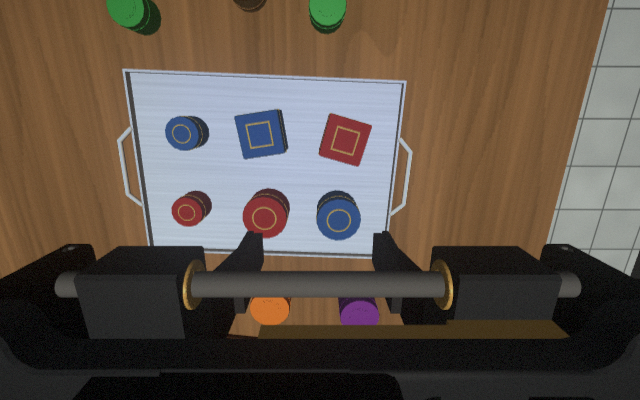

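```bash
python3 -c "
from cell import env
o=env.get_obs();print(o['tool_pos'],o['tool_rot'],o['joint_velocities'])"
python3 -m pendant '[0.5,-0.5,-0.5,0,0,0,68,0,0,0,0,0,0,68,0,0,0,0,0,0,68]'
python3 -c "
from cell import env
o=env.get_obs();print(o['tool_pos'],o['tool_rot'])"
```

```text
[ 0.61255926 -0.15980635  0.22262321] [-89.93787571  -0.33992996 -90.27602309] [-1.31399058 -2.78658651  0.13817287  3.20468768  3.21954206  1.35676764
 -1.51439515]
time_s: 3.18
tool_pos: [0.6323, -0.1705, 0.2026]
tool_rot: [-90.0, 0.0, -89.6]
force: [-0.2, 0.3, -0.5]
grip_width: 0.0678
[ 0.63228577 -0.1704796   0.20258411] [-9.00299362e+01  2.19599100e-02 -8.96268335e+01]
```

```bash
python3 -m pendant '[0.19,-0.85,-0.4,0,0,0,68,0,0,-0.8,0,0,0,68,0,0,-0.9,0,0,0,68,0,0,-0.9,0,0,0,68,0,0,-0.5,0,0,0,68,0,0,0,0,0,0,68,0,0,0,0,0,0,68]'
```

```text
time_s: 4.05
tool_pos: [0.6412, -0.2053, 0.0644]
tool_rot: [-89.8, -0.0, -89.6]
force: [0.7, 0.3, 1.0]
grip_width: 0.0678
```

```bash
python3 w.py w2
```

```text
red 36 215 2247 (7, 189, 59, 52) (0.021, [0.4282, -0.2009]) (0.025, [0.4323, -0.1994]) (0.046, [0.454, -0.1916]) (0.07, [0.4787, -0.1828])
red 176 221 4238 (135, 188, 83, 67) (0.021, [0.5334, -0.2059]) (0.025, [0.5355, -0.2043]) (0.046, [0.5464, -0.196]) (0.07, [0.5588, -0.1866])
red 323 71 7699 (274, 15, 103, 112) (0.021, [0.6448, -0.0993]) (0.025, [0.6447, -0.0998]) (0.046, [0.6443, -0.1024]) (0.07, [0.6437, -0.1054])
blue 314 226 5116 (274, 183, 82, 84) (0.021, [0.6388, -0.2093]) (0.025, [0.6388, -0.2077]) (0.046, [0.639, -0.1991]) (0.07, [0.6391, -0.1892])
blue 58 61 1079 (38, 36, 38, 52) (0.021, [0.4725, -0.0947]) (0.025, [0.4758, -0.0953]) (0.046, [0.4929, -0.0984]) (0.07, [0.5125, -0.1019])
blue 20 64 2631 (0, 25, 49, 71) (0.021, [0.4475, -0.0963]) (0.025, [0.4512, -0.0969]) (0.046, [0.4709, -0.0998]) (0.07, [0.4934, -0.1031])
blue 157 57 9324 (95, 5, 120, 106) (0.021, [0.537, -0.092]) (0.025, [0.539, -0.0927]) (0.046, [0.5495, -0.096]) (0.07, [0.5616, -0.0998])
[ 0.64134384 -0.2055073   0.06463339] [ 0.64020931 -0.12480742  0.22676633]
```

View pics/w2.png

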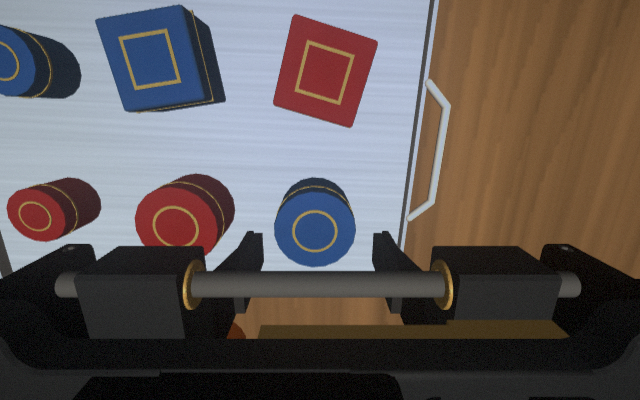

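The blue tin stands centred between the fingers, with its top circle at (314,231), about y −0.203. Going down to grip it.

```bash
python3 -m pendant '[-0.04,0.05,-0.42,0,0,0,68,0,0,-0.42,0,0,0,68,0,0,-0.42,0,0,0,68,0,0,0,0,0,0,68]'; python3 -m pendant '[0,0,0,0,0,0,50,0,0,0,0,0,0,50,0,0,0,0,0,0,50,0,0,0,0,0,0,50]' 20
```

```text
time_s: 4.6
tool_pos: [0.6367, -0.2026, 0.0096]
tool_rot: [-90.2, 0.0, -89.7]
force: [0.5, 0.8, 0.1]
grip_width: 0.0682
time_s: 5.1
tool_pos: [0.6391, -0.2034, 0.0129]
tool_rot: [-89.9, -0.0, -89.7]
force: [0.3, -0.4, 1.1]
grip_width: 0.0558
```

```bash
python3 -m pendant '[0,0,0.4,0,0,0,50,0,0,0.6,0,0,0,50,0,0,0.8,0,0,0,50,0,0.4,0.8,0,0,0,50,0,0.8,0.4,0,0,0,50,0.2,0.8,0,0,0,0,50,0,0.8,0,0,0,0,50,0,0.8,0,0,0,0,50,0,0.8,0,0,0,0,50,0,0.8,0,0,0,0,50]'; python3 -m pendant '[0,0.8,0,0,0,0,50,0,0.8,0,0,0,0,50,0,0.8,0,0,0,0,50,0,0.8,0,0,0,0,50,0,0.8,0,0,0,0,50,0,0.8,0,0,0,0,50,0,0.4,0,0,0,0,50,0,0,0,0,0,0,50,0,0,0,0,0,0,50]'; python3 w.py w3
```

```text
time_s: 6.35
tool_pos: [0.6464, 0.0058, 0.1332]
tool_rot: [-90.0, 0.0, -89.7]
force: [0.2, -0.1, -0.5]
grip_width: 0.0558
time_s: 7.48
tool_pos: [0.6468, 0.2105, 0.1324]
tool_rot: [-90.0, -0.1, -89.8]
force: [-0.3, -0.1, -0.8]
grip_width: 0.0556
red 124 147 16984 (50, 73, 150, 148) (0.021, [0.4653, 0.2584]) (0.025, [0.4679, 0.2589]) (0.046, [0.4818, 0.2614]) (0.07, [0.4977, 0.2643])
blue 317 306 1425 (273, 297, 89, 23) (0.021, [0.647, 0.0814]) (0.025, [0.647, 0.0845]) (0.046, [0.647, 0.1006]) (0.07, [0.6469, 0.119])
blue 318 179 22865 (246, 83, 145, 188) (0.021, [0.6473, 0.2275]) (0.025, [0.6473, 0.2285]) (0.046, [0.6472, 0.2334]) (0.07, [0.6471, 0.2389])
[0.6468939  0.21030422 0.13245058] [0.64640896 0.29115871 0.29470255]
```

View pics/w3.png

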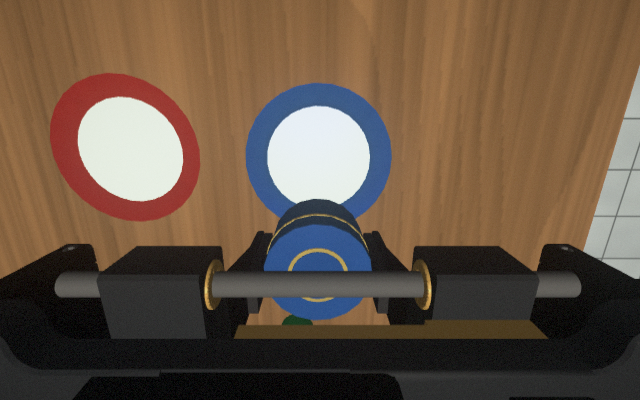

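```bash
python3 - <<'E'
from h import *
for n in ["wrist","top","scene"]:
    r=env.read_camera(n); h=cv2.cvtColor(r["image"],cv2.COLOR_RGB2HSV)
    m=cv2.inRange(h,(0,0,165),(180,50,255))
    for c in cv2.findContours(m,cv2.RETR_EXTERNAL,cv2.CHAIN_APPROX_NONE)[0]:
        if cv2.contourArea(c)<600: continue
        e=cv2.fitEllipse(cv2.convexHull(c)); p=ray(r,*e[0],.006)
        if .3<p[0]<.8 and .1<p[1]<.4: print(n,np.round(e[0],1),np.round(e[1],1),p[:2].round(4))
E
```

```text
wrist [318.  156.7] [102.2 102.4] [0.6476 0.2469]
wrist [129.8 148.6] [ 94.2 113.7] [0.4604 0.2547]
scene [394.8 263.6] [37.3 47.7] [0.6474 0.2443]
scene [423.5 208.5] [29.4 42.6] [0.4607 0.2521]
```

```bash
python3 -m pendant '[0.01,0.44,0,0,0,0,50,0,0.44,-0.5,0,0,0,50,0,0,-0.8,0,0,0,50,0,0,-0.8,0,0,0,50,0,0,-0.5,0,0,0,50,0,0,-0.2,0,0,0,50,0,0,0,0,0,0,50,0,0,0,0,0,0,50]'
```

```text
time_s: 8.68
tool_pos: [0.648, 0.2484, 0.0216]
tool_rot: [-89.9, 0.1, -89.7]
force: [1.1, 0.5, -1.3]
grip_width: 0.0555
```

```bash
python3 -m pendant '[0,-0.03,-0.07,0,0,0,50,0,0,-0.04,0,0,0,50,0,0,0,0,0,0,50,0,0,0,0,0,0,50]'
```

```text
time_s: 9.18
tool_pos: [0.647, 0.2468, 0.0159]
tool_rot: [-90.0, -0.0, -89.7]
force: [-0.0, -0.2, -1.4]
grip_width: 0.0554
```

```bash
python3 -m pendant '[0,0,-0.02,0,0,0,50,0,0,0,0,0,0,60,0,0,0,0,0,0,68,0,0,0,0,0,0,68,0,0,0.5,0,0,0,68,0,0,0.8,0,0,0,68,0,-0.4,0.8,0,0,0,68,0,-0.8,0.6,0,0,0,68,0,0,0,0,0,0,68,0,0,0,0,0,0,68]'; python3 w.py w4
```

```text
time_s: 10.42
tool_pos: [0.6469, 0.1996, 0.1237]
tool_rot: [-90.0, 0.1, -89.7]
force: [-0.6, 1.2, -0.4]
grip_width: 0.0678
red 116 136 18690 (38, 58, 157, 156) (0.021, [0.4654, 0.2583]) (0.025, [0.4681, 0.2586]) (0.046, [0.4824, 0.2603]) (0.07, [0.4988, 0.2623])
blue 318 145 18072 (243, 69, 152, 153) (0.021, [0.6475, 0.2507]) (0.025, [0.6475, 0.2511]) (0.046, [0.6474, 0.2534]) (0.07, [0.6473, 0.2561])
[0.64635357 0.20022149 0.12281527] [0.6462339  0.27984237 0.28614622]
```

View pics/w4.png

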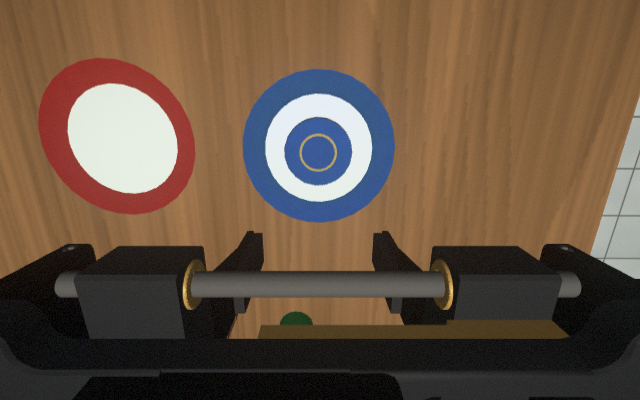

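The blue tin stands upright in the blue saucer, with its top circle at (318,152) and the saucer's outline centred at (318,145). I'm measuring its offset.

```bash
python3 - <<'E'
from h import *
r=env.read_camera("wrist")
print(ray(r,318,152,.05),ray(r,318.5,145.5,.014))
E
```

```text
[0.6465608  0.24904316 0.05      ] [0.64710284 0.25025889 0.014     ]
```

```bash
python3 -m pendant '[-0.48,-0.75,0,0,0,0,60,-0.48,-0.75,0,0,0,0,60,-0.48,-0.75,0,0,0,0,60,-0.48,-0.75,0,0,0,0,55,-0.48,-0.75,0,0,0,0,55,-0.48,-0.75,0,0,0,0,55,-0.48,-0.75,0,0,0,0,55,-0.48,-0.75,0,0,0,0,55,-0.48,-0.75,0,0,0,0,55,-0.5,-0.75,0,0,0,0,55]'; python3 -m pendant '[0,0,-0.6,0,0,0,55,0,0,-0.6,0,0,0,55,0,0,0,0,0,0,55,0,0,0,0,0,0,55]';  python3 w.py w5
```

```text
time_s: 11.78
tool_pos: [0.4534, -0.1012, 0.1226]
tool_rot: [-90.0, -0.0, -89.6]
force: [1.2, -0.2, 0.1]
grip_width: 0.0552
time_s: 12.28
tool_pos: [0.4546, -0.1008, 0.0755]
tool_rot: [-90.0, -0.0, -89.6]
force: [0.1, -0.2, -0.0]
grip_width: 0.0549
red 304 314 813 (284, 298, 45, 27) (0.021, [0.4432, -0.1942]) (0.025, [0.4434, -0.191]) (0.046, [0.4444, -0.1742]) (0.07, [0.4456, -0.1549])
red 574 229 4621 (523, 194, 106, 66) (0.021, [0.6639, -0.1111]) (0.025, [0.66, -0.1094]) (0.046, [0.6397, -0.1006]) (0.07, [0.6164, -0.0906])
blue 315 219 1996 (289, 195, 52, 49) (0.021, [0.4524, -0.1032]) (0.025, [0.4525, -0.1016]) (0.046, [0.4526, -0.0936]) (0.07, [0.4528, -0.0844])
blue 439 216 5211 (397, 179, 83, 76) (0.021, [0.5527, -0.1005]) (0.025, [0.5508, -0.099]) (0.046, [0.5413, -0.0913]) (0.07, [0.5303, -0.0824])
[ 0.45488674 -0.10088291  0.07576557] [ 0.45390651 -0.02028665  0.23781374]
```

View pics/w5.png

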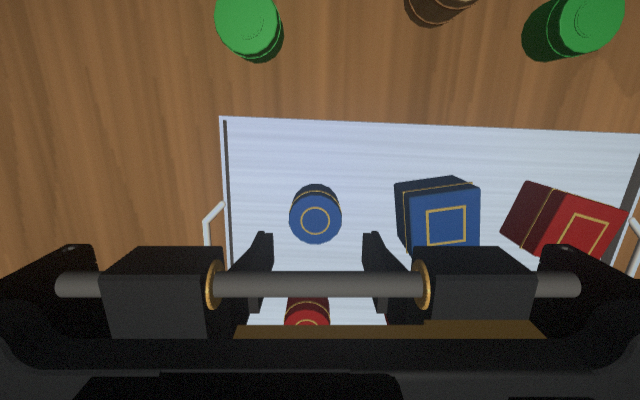

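```bash
python3 -m pendant '[-0.05,0.06,-0.5,0,0,0,55,0,0,-0.6,0,0,0,55,0,0,-0.4,0,0,0,55,0,0,-0.14,0,0,0,55,0,0,0,0,0,0,55]'; python3 -m pendant '[0,0,0,0,0,0,35,0,0,0,0,0,0,35,0,0,0,0,0,0,35,0,0,0,0,0,0,35]' 20
```

```text
time_s: 12.95
tool_pos: [0.4523, -0.0989, 0.0096]
tool_rot: [-90.0, -0.0, -89.7]
force: [-0.2, -0.6, 0.1]
grip_width: 0.0548
time_s: 13.45
tool_pos: [0.4526, -0.0987, 0.0099]
tool_rot: [-89.9, 0.0, -89.7]
force: [-0.2, 1.0, 4.3]
grip_width: 0.0397
```

```bash
python3 -m pendant '[0,0,0.4,0,0,0,35,0,0,0.8,0,0,0,35,0,0,1,0,0,0,35,0,0,1,0,0,0,35,0.4,0.7,0,0,0,0,35,0.4,0.7,0,0,0,0,35,0.4,0.7,0,0,0,0,35,0.4,0.7,0,0,0,0,35,0.4,0.7,0,0,0,0,35,0.4,0.7,0,0,0,0,35]'; python3 -m pendant '[0.4,0.7,0,0,0,0,35,0.4,0.7,0,0,0,0,35,0.4,0.7,0,0,0,0,35,0.4,0.7,0,0,0,0,35,0.4,0.7,0,0,0,0,35,0.46,0.4,0,0,0,0,35,0,0,0,0,0,0,35,0,0,0,0,0,0,35,0,0,0,0,0,0,35]'; python3 w.py w6
```

```text
time_s: 14.7
tool_pos: [0.5484, 0.07, 0.1382]
tool_rot: [-90.0, -0.0, -89.7]
force: [-0.7, 0.4, -0.6]
grip_width: 0.0399
time_s: 15.82
tool_pos: [0.6461, 0.224, 0.1378]
tool_rot: [-90.0, -0.0, -89.7]
force: [-0.3, -0.1, -1.8]
grip_width: 0.0394
red 132 160 15662 (60, 90, 145, 141) (0.021, [0.4652, 0.2585]) (0.025, [0.4678, 0.2592]) (0.046, [0.4814, 0.2626]) (0.07, [0.4969, 0.2666])
blue 319 183 18883 (249, 99, 141, 172) (0.021, [0.6473, 0.2355]) (0.025, [0.6473, 0.2365]) (0.046, [0.6472, 0.2417]) (0.07, [0.647, 0.2476])
[0.64616343 0.22421782 0.13783294] [0.64567354 0.30445409 0.30016406]
```

View pics/w6.png

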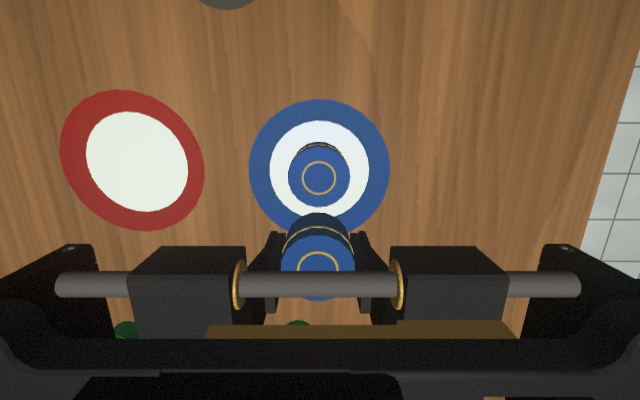

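```bash
python3 - <<'E'
from h import *
r=env.read_camera("wrist")
print(ray(r,318.7,178,.05),ray(r,318,266,.1668),ray(r,318,300,.1668),ray(r,318,230,.1668))
cv2.imwrite("pics/w6c.png",cv2.resize(r["image"][130:320,220:420,::-1],None,fx=3,fy=3))
E
```

```text
[0.64728405 0.24788428 0.05      ] [0.6463968  0.22743746 0.1668    ] [0.64647804 0.20666963 0.1668    ] [0.64631739 0.24773695 0.1668    ]
```

View pics/w6c.png

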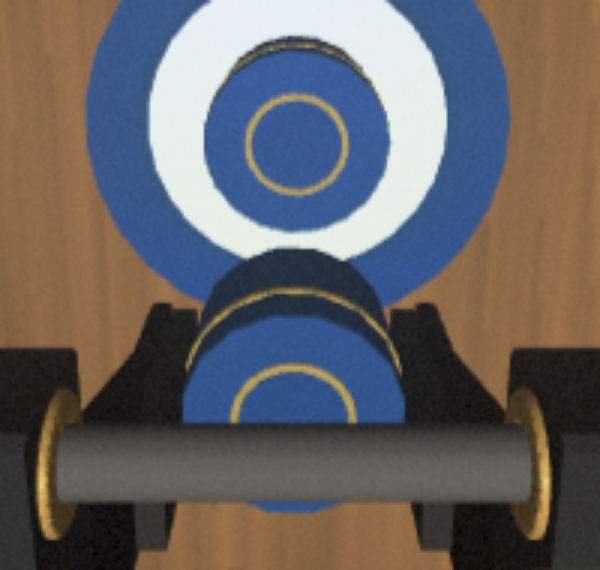

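```bash
python3 -m pendant '[0.02,0.3,0,0,0,0,35,0,0.26,0,0,0,0,35,0,0,-0.7,0,0,0,35,0,0,-0.7,0,0,0,35,0,0,-0.4,0,0,0,35,0,0,-0.1,0,0,0,35,0,0,0,0,0,0,35,0,0,0,0,0,0,35]'
```

```text
time_s: 16.92
tool_pos: [0.6482, 0.2479, 0.0627]
tool_rot: [-89.9, 0.0, -89.7]
force: [0.3, -0.0, -0.6]
grip_width: 0.0398
```

```bash
python3 -m pendant '[-0.02,-0.02,-0.07,0,0,0,35,0,0,-0.04,0,0,0,35,0,0,0,0,0,0,35,0,0,0,0,0,0,35]'
```

```text
time_s: 17.42
tool_pos: [0.6465, 0.2468, 0.057]
tool_rot: [-90.0, -0.0, -89.7]
force: [-0.5, -0.9, -0.1]
grip_width: 0.0398
```

```bash
python3 -m pendant '[0,0,-0.03,0,0,0,35,0,0,0,0,0,0,42,0,0,0,0,0,0,50,0,0,0,0,0,0,55,0,0,0.5,0,0,0,55,0,0,0.8,0,0,0,55,0,-0.4,0.8,0,0,0,60,0,-0.8,0.6,0,0,0,68,0,0,0,0,0,0,68,0,0,0,0,0,0,68]'; python3 w.py w7
```

```text
time_s: 18.68
tool_pos: [0.6463, 0.1978, 0.1639]
tool_rot: [-90.0, 0.0, -89.7]
force: [-1.0, 0.2, -0.0]
grip_width: 0.0674
red 142 132 14359 (74, 63, 137, 138) (0.021, [0.4648, 0.2576]) (0.025, [0.4672, 0.2578]) (0.046, [0.4797, 0.2593]) (0.07, [0.4939, 0.2609])
blue 319 140 13929 (253, 73, 133, 134) (0.021, [0.6476, 0.2499]) (0.025, [0.6476, 0.2503]) (0.046, [0.6474, 0.2522]) (0.07, [0.6473, 0.2545])
[0.64585453 0.19875998 0.16313982] [0.64596311 0.27816898 0.32631656]
```

View pics/w7.png

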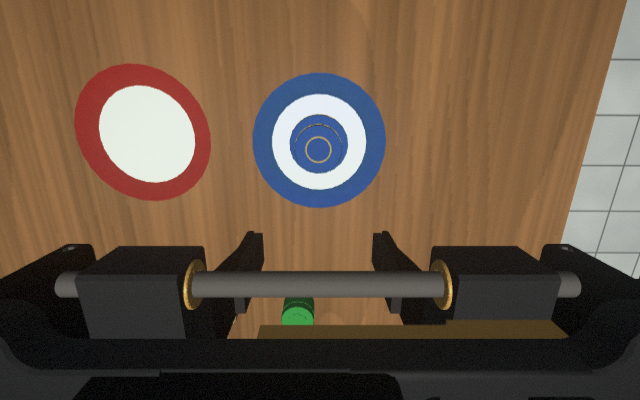

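The small blue tin stands on the big one, with its circle at (318,150). Next is big red.

```bash
python3 -m pendant '[-0.21,-0.83,0,0,0,0,68,-0.21,-0.83,0,0,0,0,68,-0.21,-0.83,0,0,0,0,68,-0.21,-0.83,0,0,0,0,68,-0.21,-0.83,0,0,0,0,68,-0.21,-0.83,0,0,0,0,68,-0.21,-0.83,0,0,0,0,68,-0.21,-0.83,0,0,0,0,68,-0.21,-0.83,0,0,0,0,68,-0.21,-0.83,0,0,0,0,68]'; python3 -m pendant '[-0.21,-0.83,0,0,0,0,68,-0.21,-0.83,0,0,0,0,68,0,0,-0.8,0,0,0,68,0,0,-0.8,0,0,0,68,0,0,-0.4,0,0,0,68,0,0,0,0,0,0,68,0,0,0,0,0,0,68]';  python3 w.py w8
```

```text
time_s: 19.98
tool_pos: [0.5618, -0.1331, 0.1628]
tool_rot: [-90.1, 0.0, -89.6]
force: [0.4, 0.4, 0.0]
grip_width: 0.0681
time_s: 20.85
tool_pos: [0.5465, -0.1997, 0.0847]
tool_rot: [-89.9, -0.0, -89.6]
force: [0.0, -0.2, 0.1]
grip_width: 0.0677
red 187 213 1782 (162, 190, 50, 47) (0.021, [0.4377, -0.2009]) (0.025, [0.4396, -0.1994]) (0.046, [0.4496, -0.1918]) (0.07, [0.4611, -0.1832])
red 317 222 3766 (281, 189, 72, 67) (0.021, [0.5459, -0.2086]) (0.025, [0.5459, -0.207]) (0.046, [0.5459, -0.1987]) (0.07, [0.5459, -0.1892])
red 468 86 5999 (420, 37, 99, 97) (0.021, [0.6563, -0.1008]) (0.025, [0.6544, -0.1011]) (0.046, [0.6441, -0.1028]) (0.07, [0.6324, -0.1047])
blue 317 74 6236 (273, 28, 86, 93) (0.021, [0.5459, -0.0935]) (0.025, [0.5459, -0.0939]) (0.046, [0.5459, -0.0963]) (0.07, [0.5459, -0.099])
[ 0.54666818 -0.19974302  0.085002  ] [ 0.54568656 -0.11912656  0.24707937]
```

View pics/w8.png

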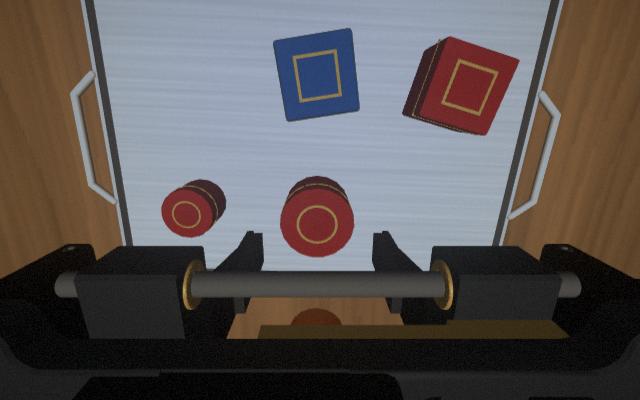

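```bash
python3 -m pendant '[0,-0.03,-0.5,0,0,0,68,0,0,-0.6,0,0,0,68,0,0,-0.4,0,0,0,68,0,0,-0.3,0,0,0,68,0,0,0,0,0,0,68]'; python3 -m pendant '[0,0,0,0,0,0,50,0,0,0,0,0,0,50,0,0,0,0,0,0,50,0,0,0,0,0,0,50]' 20
```

```text
time_s: 21.52
tool_pos: [0.545, -0.2007, 0.0108]
tool_rot: [-90.1, 0.0, -89.7]
force: [0.8, -0.6, 0.2]
grip_width: 0.0681
time_s: 22.02
tool_pos: [0.5463, -0.201, 0.0126]
tool_rot: [-89.9, -0.0, -89.7]
force: [-0.6, 0.2, 3.9]
grip_width: 0.0552
```

```bash
python3 -m pendant '[0,0,0.4,0,0,0,50,0,0,0.9,0,0,0,50,0,0,1,0,0,0,50,0,0,1,0,0,0,50,-0.16,0.8,0,0,0,0,50,-0.16,0.8,0,0,0,0,50,-0.16,0.8,0,0,0,0,50,-0.16,0.8,0,0,0,0,50,-0.16,0.8,0,0,0,0,50,-0.16,0.8,0,0,0,0,50]'; python3 -m pendant '[-0.16,0.8,0,0,0,0,50,-0.16,0.8,0,0,0,0,50,-0.16,0.8,0,0,0,0,50,-0.16,0.8,0,0,0,0,50,-0.16,0.8,0,0,0,0,50,-0.16,0.8,0,0,0,0,50,-0.22,0.8,0,0,0,0,50,0,0,0,0,0,0,50,0,0,0,0,0,0,50]'; python3 w.py w9; python3 - <<'E'
from h import *
r=env.read_camera("wrist"); h=cv2.cvtColor(r["image"],cv2.COLOR_RGB2HSV)
m=cv2.inRange(h,(0,0,165),(180,50,255))
for c in cv2.findContours(m,cv2.RETR_EXTERNAL,cv2.CHAIN_APPROX_NONE)[0]:
    if cv2.contourArea(c)<600: continue
    e=cv2.fitEllipse(cv2.convexHull(c)); p=ray(r,*e[0],.006)
    print(np.round(e[0],1),np.round(e[1],1),p[:2].round(4))
E
```

```text
time_s: 23.28
tool_pos: [0.5068, -0.0079, 0.1445]
tool_rot: [-90.0, 0.0, -89.7]
force: [-0.2, 0.4, -1.2]
grip_width: 0.0557
time_s: 24.4
tool_pos: [0.4603, 0.2143, 0.1441]
tool_rot: [-90.0, -0.0, -89.7]
force: [0.4, -0.6, -1.0]
grip_width: 0.0557
red 317 307 1382 (273, 298, 90, 22) (0.021, [0.461, 0.0755]) (0.025, [0.461, 0.0786]) (0.046, [0.4609, 0.0948]) (0.07, [0.4608, 0.1132])
red 317 247 4659 (263, 219, 109, 52) (0.021, [0.4599, 0.1529]) (0.025, [0.4599, 0.1549]) (0.046, [0.4599, 0.1654]) (0.07, [0.4599, 0.1773])
red 318 149 15125 (248, 80, 141, 133) (0.021, [0.4606, 0.2596]) (0.025, [0.4606, 0.2601]) (0.046, [0.4606, 0.2627]) (0.07, [0.4605, 0.2656])
blue 504 159 15644 (431, 90, 151, 138) (0.021, [0.6461, 0.2496]) (0.025, [0.6435, 0.2502]) (0.046, [0.6298, 0.2535]) (0.07, [0.6141, 0.2573])
[0.4604735  0.21395109 0.14408366] [0.45974111 0.29483882 0.30645739]
[496.3 159.4] [ 89.6 107.4] [0.6481 0.2466]
[317.6 151.3] [98.8 99.8] [0.4607 0.2545]
```

View pics/w9.png

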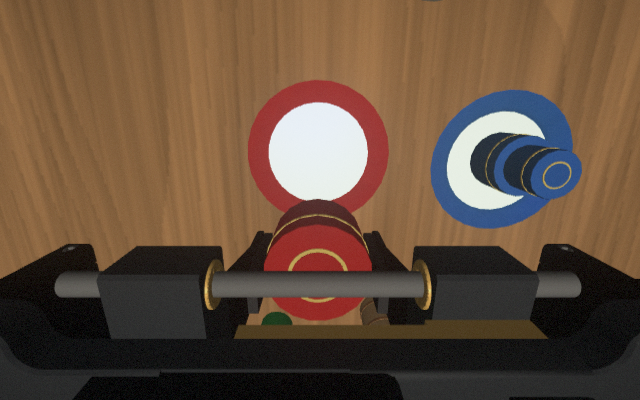

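```bash
python3 -m pendant '[0,0.5,0,0,0,0,50,0,0.46,-0.4,0,0,0,50,0,0,-0.8,0,0,0,50,0,0,-0.8,0,0,0,50,0,0,-0.7,0,0,0,50,0,0,-0.36,0,0,0,50,0,0,0,0,0,0,50,0,0,0,0,0,0,50]'
```

```text
time_s: 25.5
tool_pos: [0.4608, 0.2544, 0.0222]
tool_rot: [-89.9, 0.1, -89.6]
force: [-0.0, 0.5, -1.0]
grip_width: 0.0553
```

```bash
python3 -m pendant '[0,0,-0.07,0,0,0,50,0,0,-0.06,0,0,0,50,0,0,0,0,0,0,50,0,0,0,0,0,0,50]'
```

```text
time_s: 26.0
tool_pos: [0.4601, 0.2537, 0.0163]
tool_rot: [-90.0, 0.0, -89.7]
force: [-0.6, 0.6, -1.0]
grip_width: 0.0557
```

```bash
python3 -m pendant '[0,0,-0.03,0,0,0,50,0,0,0,0,0,0,60,0,0,0,0,0,0,68,0,0,0,0,0,0,68,0,0,0.5,0,0,0,68,0,0,0.8,0,0,0,68,0,-0.4,0.8,0,0,0,68,0,-0.8,0.6,0,0,0,68,0,0,0,0,0,0,60,0,0,0,0,0,0,60]'; python3 w.py w10
```

```text
time_s: 27.25
tool_pos: [0.4597, 0.2061, 0.1227]
tool_rot: [-90.0, 0.0, -89.7]
force: [0.1, 0.3, -0.2]
grip_width: 0.0613
red 319 144 18375 (243, 67, 153, 155) (0.021, [0.4606, 0.2582]) (0.025, [0.4605, 0.2587]) (0.046, [0.4604, 0.2609]) (0.07, [0.4603, 0.2635])
blue 523 155 19031 (441, 79, 172, 150) (0.021, [0.6479, 0.2495]) (0.025, [0.645, 0.25]) (0.046, [0.63, 0.253]) (0.07, [0.6129, 0.2564])
[0.45941876 0.20633724 0.12226431] [0.45921148 0.2865213  0.28508105]
```

View pics/w10.png

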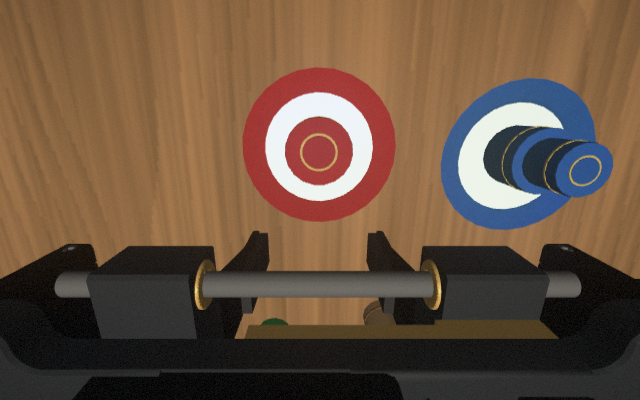

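```bash
python3 -m pendant '[-0.02,-0.84,0,0,0,0,55,-0.02,-0.84,0,0,0,0,55,-0.02,-0.84,0,0,0,0,55,-0.02,-0.84,0,0,0,0,55,-0.02,-0.84,0,0,0,0,55,-0.02,-0.84,0,0,0,0,55,-0.02,-0.84,0,0,0,0,55,-0.02,-0.84,0,0,0,0,55,-0.02,-0.84,0,0,0,0,55,-0.02,-0.84,0,0,0,0,55]'; python3 -m pendant '[-0.04,-0.84,0,0,0,0,55,-0.04,-0.82,0,0,0,0,55,0,0,-0.6,0,0,0,55,0,0,-0.6,0,0,0,55,0,0,0,0,0,0,55,0,0,0,0,0,0,55]';  python3 w.py w11
```

```text
time_s: 28.55
tool_pos: [0.4519, -0.1304, 0.1223]
tool_rot: [-90.1, -0.0, -89.6]
force: [0.7, -0.1, 0.8]
grip_width: 0.055
time_s: 29.3
tool_pos: [0.4493, -0.1965, 0.0752]
tool_rot: [-90.0, -0.0, -89.6]
force: [-0.1, -0.5, 0.3]
grip_width: 0.0553
red 313 222 1871 (287, 199, 52, 47) (0.021, [0.4456, -0.2016]) (0.025, [0.4456, -0.2]) (0.046, [0.4459, -0.1917]) (0.07, [0.4463, -0.1822])
red 610 92 5209 (566, 40, 74, 102) (0.021, [0.6559, -0.1022]) (0.025, [0.6521, -0.1024]) (0.046, [0.632, -0.1038]) (0.07, [0.609, -0.1053])
blue 468 80 7930 (413, 31, 105, 96) (0.021, [0.5539, -0.0944]) (0.025, [0.5519, -0.0948]) (0.046, [0.5417, -0.0969]) (0.07, [0.5301, -0.0993])
[ 0.44960396 -0.1966173   0.0756218 ] [ 0.44871367 -0.11595488  0.2375898 ]
```

View pics/w11.png

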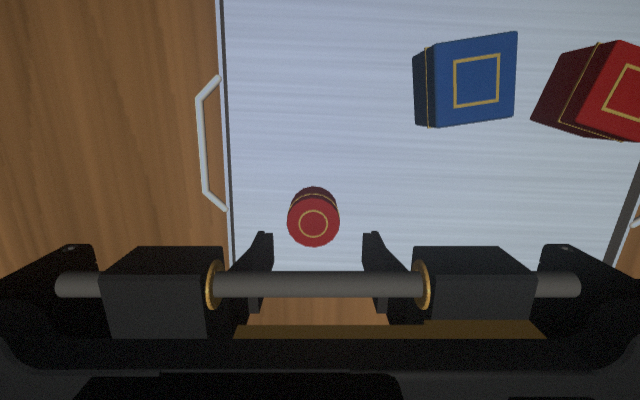

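```bash
python3 -m pendant '[-0.08,-0.01,-0.5,0,0,0,55,0,0,-0.6,0,0,0,55,0,0,-0.4,0,0,0,55,0,0,-0.13,0,0,0,55,0,0,0,0,0,0,55]'; python3 -m pendant '[0,0,0,0,0,0,35,0,0,0,0,0,0,35,0,0,0,0,0,0,35,0,0,0,0,0,0,35]' 20
```

```text
time_s: 29.98
tool_pos: [0.446, -0.1973, 0.0101]
tool_rot: [-90.0, -0.0, -89.7]
force: [0.2, -0.8, -0.7]
grip_width: 0.0552
time_s: 30.48
tool_pos: [0.4461, -0.1972, 0.0103]
tool_rot: [-89.9, 0.0, -89.7]
force: [-0.8, 0.1, 5.0]
grip_width: 0.0398
```

```bash
python3 -m pendant '[0,0,0.4,0,0,0,35,0,0,0.8,0,0,0,35,0,0,1,0,0,0,35,0,0,1,0,0,0,35,0.03,0.75,0,0,0,0,35,0.03,0.75,0,0,0,0,35,0.03,0.75,0,0,0,0,35,0.03,0.75,0,0,0,0,35,0.03,0.75,0,0,0,0,35,0.03,0.75,0,0,0,0,35]'; python3 -m pendant '[0.03,0.75,0,0,0,0,35,0.03,0.75,0,0,0,0,35,0.03,0.75,0,0,0,0,35,0.03,0.75,0,0,0,0,35,0.03,0.75,0,0,0,0,35,0.02,0.75,0,0,0,0,35,0,0.75,0,0,0,0,35,0,0.75,0,0,0,0,35,0,0,0,0,0,0,35,0,0,0,0,0,0,35]'; python3 w.py w12; python3 - <<'E'
from h import *
r=env.read_camera("wrist")
cv2.imwrite("pics/w12c.png",cv2.resize(r["image"][130:320,220:420,::-1],None,fx=3,fy=3))
for v in (170,180,233,237,299,303): print(v,ray(r,318,v,.05)[:2],ray(r,318,v,.167)[:2])
E
```

```text
time_s: 31.72
tool_pos: [0.4528, -0.0165, 0.1385]
tool_rot: [-89.9, 0.0, -89.7]
force: [0.3, 0.1, -0.4]
grip_width: 0.0395
time_s: 32.98
tool_pos: [0.4598, 0.2218, 0.1381]
tool_rot: [-90.0, -0.1, -89.7]
force: [0.7, -0.7, -0.4]
grip_width: 0.0398
red 318 177 20317 (247, 88, 143, 183) (0.021, [0.4604, 0.2395]) (0.025, [0.4604, 0.2404]) (0.046, [0.4603, 0.2451]) (0.07, [0.4602, 0.2505])
blue 507 168 16026 (433, 98, 154, 139) (0.021, [0.6467, 0.2495]) (0.025, [0.644, 0.2502]) (0.046, [0.6299, 0.2542]) (0.07, [0.6138, 0.2588])
[0.45992832 0.22149442 0.13810171] [0.45927155 0.30237586 0.30043605]
170 [0.46043495 0.25230232] [0.45996593 0.27554079]
180 [0.46046801 0.24325734] [0.45998355 0.27072185]
233 [0.4606554  0.19198504] [0.46008339 0.24340526]
237 [0.46067044 0.18787087] [0.4600914  0.24121333]
299 [0.46092183 0.11909005] [0.46022533 0.20456864]
303 [0.46093933 0.1143022 ] [0.46023465 0.20201779]
```

View pics/w12c.png

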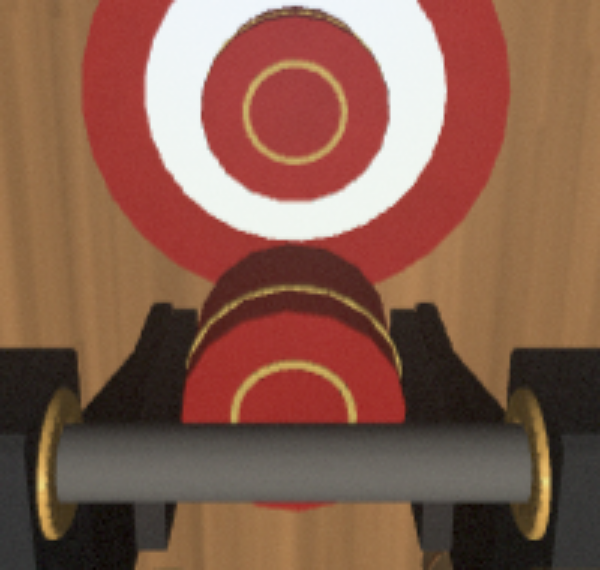

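```bash
python3 -m pendant '[0.01,0.4,0,0,0,0,35,0,0.39,0,0,0,0,35,0,0,-0.7,0,0,0,35,0,0,-0.7,0,0,0,35,0,0,-0.4,0,0,0,35,0,0,-0.1,0,0,0,35,0,0,0,0,0,0,35,0,0,0,0,0,0,35]'; python3 -m pendant '[0,0,-0.05,0,0,0,35,0,0,-0.04,0,0,0,35,0,0,0,0,0,0,35,0,0,0,0,0,0,35]'
```

```text
time_s: 34.08
tool_pos: [0.4608, 0.255, 0.0628]
tool_rot: [-89.9, 0.1, -89.7]
force: [-0.7, 0.4, -1.8]
grip_width: 0.0397
time_s: 34.58
tool_pos: [0.4601, 0.2545, 0.0582]
tool_rot: [-90.0, -0.0, -89.7]
force: [-0.4, 0.7, -0.5]
grip_width: 0.0393
```

```bash
python3 -m pendant '[0,-0.02,-0.04,0,0,0,35,0,0,0,0,0,0,35,0,0,0,0,0,0,42,0,0,0,0,0,0,50,0,0,0,0,0,0,55,0,0,0.5,0,0,0,55,0,0,0.8,0,0,0,55,0,-0.4,0.8,0,0,0,60,0,-0.8,0.6,0,0,0,68,0,0,0,0,0,0,68]'; python3 -m pendant '[0,-0.9,0.4,0,0,0,68,0,-0.9,0,0,0,0,68,0,0,0,0,0,0,68,0,0,0,0,0,0,68]'; python3 - <<'E'
from h import *
for n in ["wrist","top","scene"]:
    r=env.read_camera(n); cv2.imwrite(f"pics/{n}9.png",r["image"][:,:,::-1])
    if n=="wrist": print(env.get_obs()["tool_pos"])
    if n=="scene": cv2.imwrite("pics/scene9c.png",cv2.resize(r["image"][120:310,170:550,::-1],None,fx=2,fy=2))
E
```

```text
time_s: 35.83
tool_pos: [0.4619, 0.2037, 0.1667]
tool_rot: [-89.8, 0.1, -89.9]
force: [0.4, 0.4, -0.4]
grip_width: 0.0667
time_s: 36.33
tool_pos: [0.4597, 0.1347, 0.18]
tool_rot: [-90.0, 0.0, -89.6]
force: [0.6, 0.1, -0.1]
grip_width: 0.0682
[0.45964807 0.13496721 0.18000507]
```

View pics/wrist9.png

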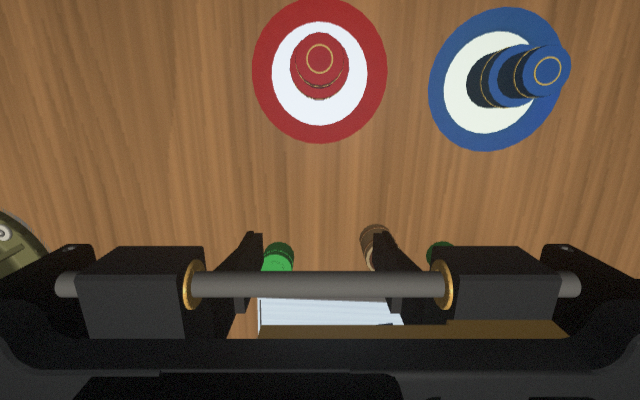

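View pics/scene9c.png

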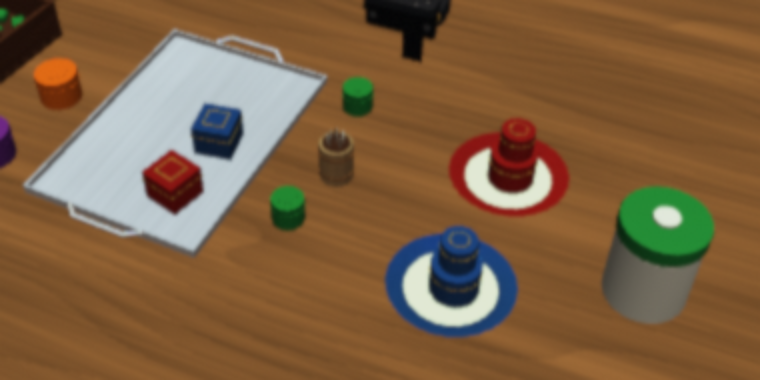

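Both stacks stand: red at (319,59) and blue at (547,71) in the wrist view. Here is a numeric check of the centres and the things that must not move.

```bash
python3 - <<'E'
from h import *
r=env.read_camera("wrist")
print("wrist small red",ray(r,319.5,58.5,.086)[:2].round(4),"small blue",ray(r,547.5,71,.086)[:2].round(4))
for col in ["red","blue"]:
    for u,v,a,c in blobs(r,col,4000):
        e=cv2.fitEllipse(c); print(col,"saucer outline",ray(r,*e[0],.014)[:2].round(4))
r=env.read_camera("scene")
for nm,u,v in [("sred",170+518/2,120+128/2),("sblue",170+460/2,120+239/2)]: print("scene",nm,ray(r,u,v,.086)[:2].round(4))
for n in ["top","scene"]:
    r=env.read_camera(n)
    for col in ["red","blue","green"]:
        for u,v,a,c in blobs(r,col,200): print(n,col,round(u,1),round(v,1),int(a),ray(r,u,v,.025)[:2].round(4))
E
```

```text
wrist small red [0.4607 0.2562] small blue [0.6478 0.2481]
red saucer outline [0.4608 0.2572]
blue saucer outline [0.6492 0.2492]
scene sred [0.4588 0.2554]
scene sblue [0.6457 0.249 ]
top red 565.3 264.3 1102 [ 0.3945 -0.592 ]
top red 237.9 240.3 823 [0.4453 0.2823]
top red 381.2 169.6 312 [ 0.6459 -0.1046]
top blue 379.3 204.5 326 [ 0.5483 -0.099 ]
top blue 254.6 165.7 1657 [0.6523 0.2456]
top green 522.0 236.3 502 [ 0.4675 -0.4814]
top green 174.1 190.6 1041 [0.579  0.4643]
scene red 256.1 210.2 539 [ 0.6416 -0.1058]
scene red 424.4 204.9 2042 [0.4671 0.2541]
scene blue 395.3 261.3 2624 [0.656 0.247]
scene blue 278.1 184.8 499 [ 0.5427 -0.1   ]
scene green 502.1 232.5 1464 [0.4827 0.4387]
scene green 313.3 223.2 288 [0.6255 0.0374]
scene green 348.3 167.6 222 [0.4138 0.0354]
```

View pics/top9.png

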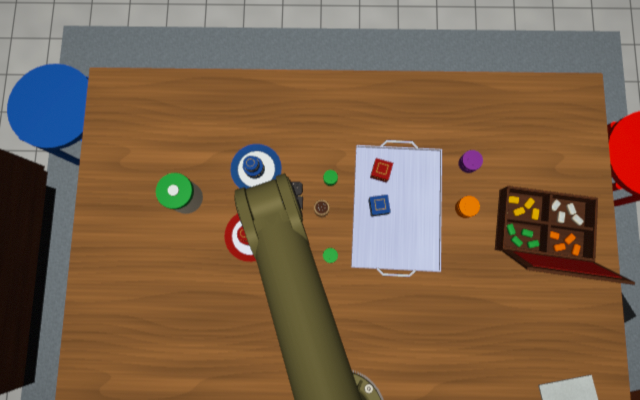

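All four tins are within about 2 mm of centre, and the squares, canister and toothpick holder haven't moved. The arm is clear, so I'm handing in.

```bash
python3 -c "
from cell import env
print(env.sign_off())"
```

```text
the job is handed in; nothing more can be done
None
```

I stood each large round tin in the middle of its own colour's saucer, centred the matching small tin on top, let go and drew the arm clear. The job was handed in at about 37 s, and no verdict was reported.

- **Centring:** In the last wrist picture, both small tins' tops lie within about 2 mm of their saucer's centre. The scene camera puts the tops 2 mm (red) and 4 mm (blue) from the wrist camera's saucer centres, close to the 2 mm calibration. Just after placing, the large blue tin was about 1 mm off its saucer's centre. I judged the large red tin only by eye in its wrist picture.
- **Upright:** The pictures show both stacks standing straight; I did not measure the tilt.
- **Left alone:** The square tins and the canister's lid measured within 1 mm of where they started. The toothpick holder looks unmoved in the top picture, but I judged that by eye.
- **Check that disagreed:** In the last top picture the arm hid part of the red saucer, so its colour-blob position from that camera is wrong and I did not use it.

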